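# Shift the welding turntable into third

## Task

Put the welding turntable's gear lever into third gear: from wherever it stands in the left-hand slots, push it into the crossbar of the H-shaped gate, across to the right, and forward (away from you) fully home in the third slot, the right-hand forward one. Push the knob gently with the outside of the fingers, never gripping it; then let go and stand clear, leaving the tools and parts around it where they are.

Things in the scene. Friction and masses are not known exactly. Their poses are not given: they have to be found in the camera images.
- gearbox: Fixed drive gearbox of a bench welding turntable: grey housing 200 x 170 mm, 98 mm high, with a steel gate plate on top, through which the gear lever stands; blue motor at the far side, top 93 mm high. Origin: on the table under the gate's centre. x = forward (away from the operator, who stands on the robot's side), y = left, z up; turned about z by up to 0.4 rad.
- gate (a point): Centre of the gate plate's top face (120 x 110 mm), 106 mm above the table: the middle of the H's crossbar, which runs along y. Two slots along x, centre lines at y = +22 mm (left) and -22 mm (right), reach 34 mm forward and back. Slots and crossbar are 20 mm wide. Slot one is left forward, two left back, three right forward, four right back, with one to four brass studs beyond its end.
- slot_three (a point): The far end of the third slot (right, forward), on the gate plate's top face: 34 mm forward and 22 mm right of the gate's centre. Three small brass studs lie just beyond it.
- turntable (a point): Centre of the top face of the steel turntable on the left of the housing: 180 mm across, 92 mm above the table, 190 mm left of the gate's centre.
- lever: The gear lever above the gate: a 12 mm steel rod with a black knob, 36 mm across and 48 mm tall (135 to 183 mm along the lever from its pivot). Origin: the pivot, 30 mm above the table under the gate's centre; z runs up along the lever. It only tilts; friction holds it where it is left. A 2 N sideways push on the knob moves it; it must never feel more than 30 N.
- knob (a point): The centre of the knob, 160 mm along the lever from the pivot: 190 mm above the table when upright, about 175 mm when tilted both ways.
- across (a joint): Sideways tilt of the lever, rad: -0.29 leaning left (over the left slots, stop), 0 middle of the crossbar, +0.29 leaning right (over the right slots, stop). It can change only while the lever is in the crossbar (forward tilt within about 0.05 of 0).
- forward (a joint): Forward tilt of the lever, rad: +0.32 fully forward (slot end, stop), 0 in the crossbar, -0.32 fully back (slot end, stop). At the start it is anywhere from -0.30 to 0.30, with the lever in the left-hand slots.
- tube: Bystander: short steel tube standing on the turntable, loose, 48 mm across, 50 mm tall; origin: centre of its underside. Leave it alone.
- hammer: Bystander: hammer, loose, about 260 mm long, lying right of the gearbox. Leave it alone.
- wrench: Bystander: wrench, loose, about 180 mm long, lying on the robot's side of the gearbox. Leave it alone.
- flat_bar: Bystander: steel flat bar, loose, 220 x 40 x 8 mm, lying beyond the gearbox to the left. Leave it alone.
- square: Bystander: red magnetic square, loose, a 90 x 20 x 90 mm upright plate, standing right of the gearbox. Leave it alone.
- can: Bystander: aluminium can, loose, 60 mm across, 130 mm tall, standing well right of the gearbox. Leave it alone.
- brush: Bystander: wire brush, loose, about 200 mm long, lying left and on the robot's side of the turntable. Leave it alone.

How it is judged:
By the outcome, as a careful person would: the job done as asked, in the order asked, and still so for the second after the job is handed in, with the robot touching nothing.
It also fails if it takes over 67 s, if anything falls off the work surface, if the arm or the gripper's body presses on something with over 40 N, if the wrist force passes 120 N, or if a joint passes its speed limit or range.

## Robot

A 7-joint arm with a two-finger parallel gripper is mounted at the origin on the work surface. World frame = base frame: x ahead of the robot, y to its left, z up, the work surface at z = 0. Lengths are in m, angles in rad, forces in N, time in s.
With the tool pointing down it reaches from about 0.4 to 0.85 m from the base axis. Payload 10.4 kg.
Tool frame: the origin (TCP) lies at the very end of the fingers, on their centre line; the grasp point (between the pads) lies 19 mm behind it (manip.tcp_to_grasp is the distance from the TCP to the grasp point, in m); x points along the fingers, y is the direction in which the jaws open and shut, and the axes are right-handed (so a half turn about x gives the same grasp; the last joint's range is limited). The gripper opens to 85 mm and grips with 20 to 120 N. Pads are 22 mm wide; open, the fingers measure 114 mm over their backs; the gripper's body (76 mm by 85 mm) begins 54 mm behind the grasp point. The pads swing forward as they close: fully open they stand 13 mm farther back than shut.
Start: joints at [1.246, 0.332, -0.065, 1.46, 0.022, 1.35, -0.088], TCP at [0.186, -0.597, 0.231] pointing down, gripper open.
Joint ranges: [-2.6, 2.6], [-0.5, 2.12], [-1.47, 1.34], [0.16, 2.42], [-1.27, 4.41], [0.06, 2.06], [-2.6, 2.6]. Speed limits (rad/s): [2.22, 2.22, 2.79, 2.79, 3.14, 3.14, 3.14].

## Interface

Orientations are given as a unit quaternion [x, y, z, w].
In Python, from workcell import manip, cams, hand_in gives the robot as it stands.
- The arm moves only by the shell command python3 -m handwheel 'ROWS' [FORCE]. ROWS is text: rows parted by semicolons, each of 7 numbers parted by spaces: the shift along the tool's x, y, z in mm, then the turn, a rotation vector about the tool's x, y, z in rad, then the finger opening in mm, from 0 to 85.4. A call has 1 to 8 rows; each row shifts and turns the commanded pose from where the row before left it, along the tool's axes as they then stand; what a row does not reach is not made up. A row lasts 1/10 s, in which the tool goes at most 50 mm and 8.59 degrees, less where a joint would pass 70% of its speed; a pose out of reach is approached as far as the arm can. A call with a gripper value outside its range is refused whole. The fingers move at their own pace and stop on an object; FORCE is the grip in N (left out, the last holds). Time passes only in rows, so rows that do not move let the fingers close. It gives the time, the measured TCP pose, the force and the opening at its end, in the units of the state.
- manip.get_obs(): the state, without advancing time (a new reading comes with each control period).
- cams.camera(name): name is "scene" or "top"; returns a dict with "color" (480x640x3 uint8, blue, green, red), "depth" (480x640 float32, m along the optical axis (not along the pixel's ray), 0 where there is no reading), "camera_matrix" (3x3 intrinsics, pixels), "distortion" ([k1, k2, p1, p2, k3] as OpenCV has them; the pictures are not rectified), "origin" and "attitude" of the camera in the world. Camera axes: x right, y down, z forward; pixel columns grow to the right and rows downward; lengths in m; the calibration is good to about 2 mm. A picture is of the moment at which its call begins.
- hand_in(): hands the job in, once; it reports no verdict.
Trained networks look in the newest picture that a camera, given by its name, has taken for a name from the list of things; names that differ only in an ending like _2 or _b are one class to them, and where a whole thing is asked for, a point or a joint stands for the part that bears it (a point fixed in the world has none). Each returns a list of dicts, best first, with "conf" (0 to 1); they miss things now and then, are a little off and sometimes report something else, mostly with a low value. They report only what shows in the picture. A call takes as long as a camera call.
- cams.recognise(camera, thing): "box" ([left, top, width, height] in pixels, round what is visible of it).
- cams.outline_of(camera, thing): "region" (480x640 bool, what is visible of it) and "box" ([left, top, width, height] in pixels, round what is visible of it).
The state is a dict: "clock": time; "joint_pos": joint angles; "joint_velocities": joint speeds; "tau": joint torques, N m; "position": TCP position; "ee_rot": TCP orientation; "ft_force": force on the tool from outside, world axes, zero at the start; "torque": the same for the moment, N m; "grip_width": opening from 0.0 (shut) to 1.0 (fully open).
Only numpy, scipy, OpenCV 4.12 (cv2) and the standard library are available. Lean on these libraries where they do the work, as an engineer would, in place of code of your own. Each camera call takes 0.05 s, during which the arm holds its last target.

## Working session

There is one attempt and no reset: what is moved stays moved. The work goes in short steps, Python scripts to look and compute and a shell command to move; the robot and the scene stay as the last step left them, time stands still between calls to the robot, and variables do not carry over. Pictures are saved under pics/ and viewed, and the job is handed in when it is done.

```bash
ls; mkdir -p pics; cat > h.py <<'E'
import numpy as np, cv2
from workcell import manip, cams
E
python3 - <<'E'
from h import *
o=manip.get_obs()
for k,v in o.items(): print(k,np.round(v,3))
for n in ("scene","top"):
    c=cams.camera(n); cv2.imwrite(f"pics/{n}0.png",c["color"]); print(n,c["origin"],c["attitude"],c["camera_matrix"],c["distortion"])
    for t in ("gearbox","lever","knob","gate","slot_three","turntable","tube","square"):
        r=cams.recognise(n,t); print(t,[(np.round(d["box"]),round(d["conf"],2)) for d in r[:2]])
E
```

```text
pics
clock 0.0
joint_pos [ 1.246  0.333 -0.065  1.461  0.022  1.35  -0.088]
joint_velocities [-0.     0.     0.     0.002 -0.002  0.001  0.001]
tau [ 1.0000e-03 -6.2545e+01  4.9000e-02 -3.9161e+01  1.6000e-02  1.0000e-02
  0.0000e+00]
position [ 0.186 -0.596  0.23 ]
ee_rot [-0.699 -0.107  0.699 -0.106]
ft_force [ 0.695 -0.07   0.407]
torque [0.028 0.009 0.   ]
grip_width 1.005
scene [0.88346914 0.59619815 1.11967771] [ 0.2279723   0.91659268 -0.31931509 -0.07696986] [[558.10979691   0.         320.11578599]
 [  0.         558.10979691 252.20796204]
 [  0.           0.           1.        ]] [-0.15876948  0.          0.          0.          0.        ]
gearbox [(array([234., 234., 142., 147.]), 0.84)]
lever [(array([307., 254.,   9.,  20.]), 0.5), (array([378., 266.,  16.,  60.]), 0.2)]
knob [(array([300., 251.,  20.,  22.]), 0.82)]
gate [(array([236., 236., 142., 148.]), 0.76)]
slot_three [(array([236., 236., 142., 146.]), 0.82)]
turntable [(array([234., 235., 142., 147.]), 0.74)]
tube []
square [(array([302., 212.,  37.,  28.]), 0.9)]
top [ 0.41108108 -0.070279    1.1524904 ] [-0.69722555  0.71378135 -0.04803298  0.0456678 ] [[511.19259487   0.         319.59306911]
 [  0.         511.19259487 238.41361002]
 [  0.           0.           1.        ]] [-0.11347099  0.          0.          0.          0.        ]
gearbox [(array([197., 166., 184., 149.]), 0.94)]
lever [(array([298., 212.,  18.,  30.]), 0.83)]
knob [(array([300., 211.,  17.,  30.]), 0.9), (array([195., 165., 189., 153.]), 0.51)]
gate [(array([193., 166., 191., 149.]), 0.71)]
slot_three [(array([196., 167., 186., 149.]), 0.98)]
turntable [(array([197., 162., 182., 154.]), 0.65)]
tube [(array([218., 191.,  27.,  28.]), 0.78)]
square [(array([381., 263.,  20.,  45.]), 0.79)]
```

View pics/top0.png

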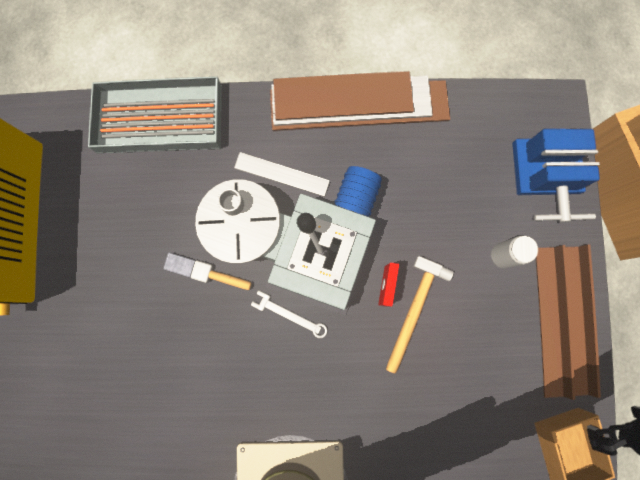

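View pics/scene0.png

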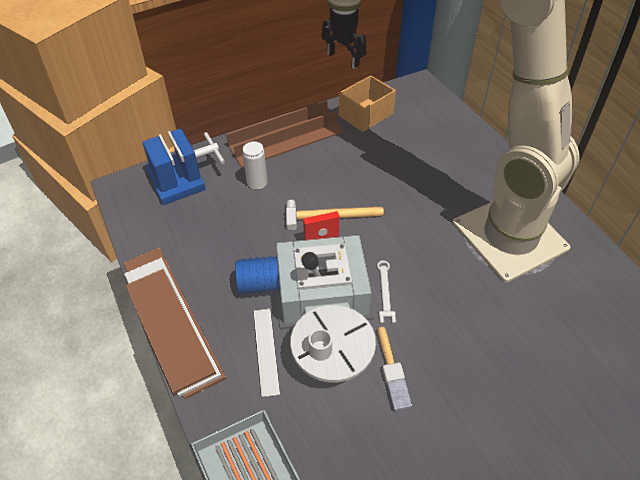

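```bash
python3 - <<'E'
import cv2
a=cv2.imread('pics/top0.png')[150:330,180:420];cv2.imwrite('pics/t0c.png',cv2.resize(a,None,fx=3.3,fy=3.3,interpolation=cv2.INTER_CUBIC))
E
```

```text
(no output)
```

View pics/t0c.png

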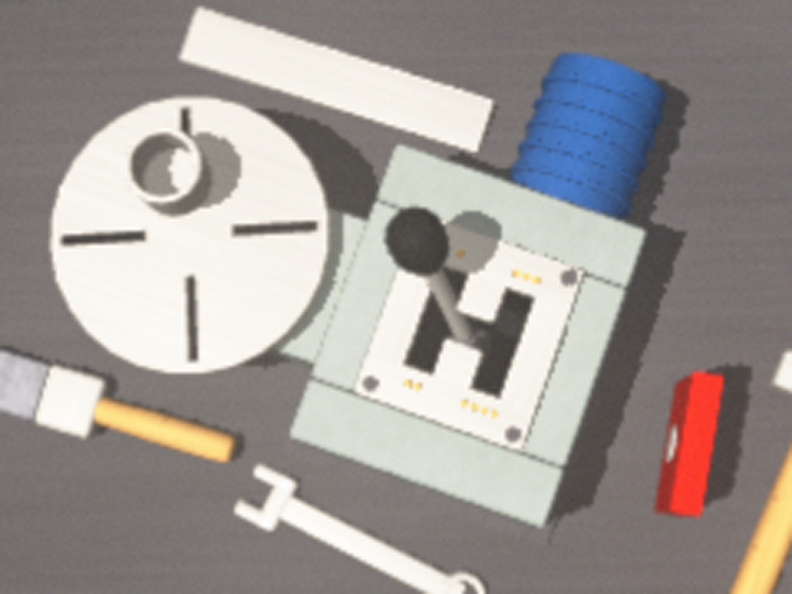

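The top view shows the knob (about px 305,222) leaning left and forward, so the lever is in slot one. The gate centre is near px (322,250), with the gearbox turned clockwise. Next I'll measure the gate and knob.

```bash
cat > h.py <<'E'
import numpy as np, cv2
from scipy.spatial.transform import Rotation as R
from workcell import manip, cams
def cloud(c):
    K=c["camera_matrix"];d=c["depth"];v,u=np.mgrid[0:480,0:640]
    p=cv2.undistortPoints(np.stack([u,v],-1).reshape(-1,1,2).astype(float),K,np.array(c["distortion"])).reshape(480,640,2)
    P=np.dstack([p[...,0]*d,p[...,1]*d,d])
    W=P.reshape(-1,3)@R.from_quat(c["attitude"]).as_matrix().T+c["origin"]
    W[d.ravel()<=0]=np.nan
    return W.reshape(480,640,3)
def onplane(c,uv,z):
    p=cv2.undistortPoints(np.array(uv,float).reshape(-1,1,2),c["camera_matrix"],np.array(c["distortion"])).reshape(-1,2)
    r=np.c_[p,np.ones(len(p))]@R.from_quat(c["attitude"]).as_matrix().T
    o=np.array(c["origin"]);return o+r*((z-o[2])/r[:,2])[:,None]
def proj(c,X):
    Rm=R.from_quat(c["attitude"]).as_matrix().T
    return cv2.projectPoints(np.array(X,float).reshape(-1,1,3),cv2.Rodrigues(Rm)[0],-Rm@np.array(c["origin"]),c["camera_matrix"],np.array(c["distortion"]))[0].reshape(-1,2)
E
python3 - <<'E'
from h import *
c=cams.camera("top")
crop=lambda x,y:(180+x/3.3-.35,150+y/3.3-.35)
S=onplane(c,[crop(371,383),crop(513,434),crop(569,277)],.107); print(S.round(4),[np.linalg.norm(S[i]-S[j]) for i,j in((0,1),(1,2))])
e=S[2]-S[1];f=S[0]-S[1];print("ctr",(S[0]+S[2])/2,"yaw",np.arctan2(e[1],e[0]),np.arctan2(-f[0],f[1]))
ctr=(S[0]+S[2])/2
for n in("top","scene"):
    c=cams.camera(n);W=cloud(c);near=np.linalg.norm(W[...,:2]-ctr[:2],axis=-1)<.13
    m=near&(W[...,2]>.1025)&(W[...,2]<.112)
    p=W[m];r=cv2.minAreaRect(p[:,:2].astype(np.float32)*1000);print(n,"plate",m.sum(),np.median(p[:,2]),r)
    m=near&(W[...,2]<.1025)&(W[...,2]>.09);print(" housing z",np.median(W[m][:,2]),cv2.minAreaRect(W[m][:,:2].astype(np.float32)*1000))
    r=cams.outline_of(n,"knob")
    if r:
        p=W[r[0]["region"]];p=p[(p[:,2]>.13)];print(" knob",r[0]["conf"],len(p),p.min(0),p.max(0),np.median(p,0))
        ys,xs=np.nonzero(r[0]["region"]);print("centroid on z=.177",onplane(c,[(xs.mean(),ys.mean())],.177))
    r=cams.outline_of(n,"tube")
    if r: p=W[r[0]["region"]];print(" tube",p.max(0),np.nanmedian(p,0))
    if r: print(p[p[:,2]>.13].mean(0))
    r=cams.outline_of(n,"square")
    if r: p=W[r[0]["region"]];print(" sq",np.nanmin(p,0),np.nanmax(p,0))
E
```

```text
[[ 0.4954 -0.0177  0.107 ]
 [ 0.4617 -0.105   0.107 ]
 [ 0.559  -0.1428  0.107 ]] [np.float64(0.09359530504297918), np.float64(0.10437106250864137)]
ctr [ 0.52717782 -0.0802534   0.107     ] yaw -0.37024526266905067 -0.36821663492989837
top plate 2216 0.10652537283691321 ((525.4557495117188, -78.26454162597656), (166.07330322265625, 194.20144653320312), 68.76968383789062)
 housing z 0.09816900411732044 ((547.68505859375, -63.784210205078125), (214.24009704589844, 228.41067504882812), 68.95011138916016)
 knob 0.94 341 [ 0.55037159 -0.06697456  0.13026887] [ 0.58815793 -0.03252265  0.20793021] [ 0.56738503 -0.05137462  0.19767325]
centroid on z=.177 [[ 0.5686193  -0.05168452  0.177     ]]
 tube [nan nan nan] [0.63210024 0.10758543 0.11505191]
[0.62871938 0.10511842 0.14023959]
 sq [ 0.40828209 -0.24041342 -0.00364292] [ 0.49847121 -0.20261145  0.09528283]
scene plate 1399 0.10580947272930952 ((527.2786865234375, -72.78654479980469), (156.2896270751953, 188.2761688232422), 67.5338363647461)
 housing z 0.09733829004467898 ((546.5120849609375, -65.42271423339844), (217.57757568359375, 228.6803741455078), 68.96492004394531)
 knob 0.64 239 [ 0.55147679 -0.06035273  0.13040377] [ 0.5896817  -0.03025177  0.20561594] [ 0.57422215 -0.04189578  0.19549013]
centroid on z=.177 [[ 0.56914905 -0.05138141  0.177     ]]
 tube [nan nan nan] [0.62853676 0.09988971 0.12285668]
[0.62992388 0.10577907 0.13874842]
 sq [ 0.37281315 -0.30024408 -0.00700095] [ 0.49939348 -0.200447    0.09564538]
```

```bash
cat >> h.py <<'E'
CTR=np.array([.5272,-.0802]);YAW=-.37
ex=np.array([np.cos(YAW),np.sin(YAW)]);ey=np.array([-ex[1],ex[0]])
def gb(x):   # world -> gearbox fwd,left,z (mm)
    x=np.asarray(x);d=x[:2]-CTR;return np.array([d@ex,d@ey,x[2]])*1000
def knobw(a,f,L=.16):  # candidate lever direction
    t=np.array([np.sin(f)*np.cos(a),-np.sin(a),np.cos(f)*np.cos(a)]) 
    w=np.array([0,0,.03])+L*t
    return np.r_[CTR+ex*w[0]+ey*w[1],w[2]]
def state():
    o=manip.get_obs();M=R.from_quat(o["ee_rot"]).as_matrix()
    print("t",round(o["clock"],2),"tcp",np.round(o["position"],4),"gb",gb(o["position"]).round(1),"F",np.round(o["ft_force"],1),"grip",round(float(o["grip_width"]),3))
    return o,M
E
python3 - <<'E'
from h import *
o,M=state();print(M.round(3))
for nm,col in zip("yz",(1,2)):print(nm,np.arctan2(M[1,col],M[0,col]))
c=cams.camera("top");im=c["color"].copy()
G=lambda f,l,z:np.r_[CTR+ex*f/1000+ey*l/1000,z/1000]
for l in(22,-22):
  for a,b in(((34,l+10),(34,l-10)),((34,l-10),(-34,l-10)),((-34,l-10),(-34,l+10)),((-34,l+10),(34,l+10))):
    q=proj(c,[G(*a,106),G(*b,106)]);cv2.line(im,*[tuple(int(t*16) for t in p) for p in q],(0,0,255),1,cv2.LINE_AA,4)
for f in(60,-60),:
  q=proj(c,[G(60,55,106),G(60,-55,106),G(-60,-55,106),G(-60,55,106)]);cv2.polylines(im,[(q*16).astype(int).reshape(-1,1,2)],True,(0,255,0),1,cv2.LINE_AA,4)
q=proj(c,[knobw(-.29,.18),knobw(-.29,.18,.183)]);print(q)
for p in q:cv2.circle(im,tuple(int(t) for t in p),2,(255,0,255),1)
cv2.imwrite('pics/ov1.png',cv2.resize(im[160:330,230:420],None,fx=3.5,fy=3.5,interpolation=cv2.INTER_CUBIC))
E
```

```text
t 1.35 tcp [ 0.1858 -0.5968  0.2313] gb [-131.5 -605.1  231.3] F [ 0.3 -0.8  0.6] grip 1.0
[[-0.     0.297 -0.955]
 [-0.    -0.955 -0.297]
 [-1.     0.     0.   ]]
y -1.2690323636740373
z -2.839828690778935
[[304.9080115  223.97692482]
 [302.04304293 219.0198275 ]]
```

View pics/ov1.png

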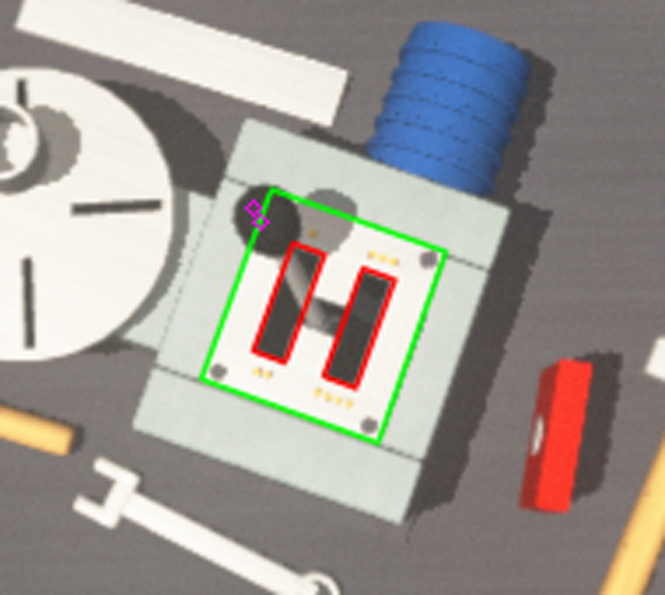

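The overlay matches the slots and plate. First move: lift, shut the fingers and turn the tool square to the gate (tool y = forward, z = right).

```bash
python3 -m handwheel '-15 0 0 -0.1 0 0 0; -20 0 0 -0.149 0 0 0; -20 0 0 -0.149 0 0 0; -20 0 0 -0.149 0 0 0; -15 0 0 -0.149 0 0 0; 0 0 0 -0.149 0 0 0; 0 0 0 -0.054 0 0 0; 0 0 0 0 0 0 0' 20; python3 - <<'E'
from h import *
o,M=state();print(np.arctan2(M[1,1],M[0,1]),M[:,0].round(3));print(gb(o["position"])-[85,44,0])
E
```

```text
clock: 2.2
position: [0.1857, -0.5968, 0.3214]
ee_rot: [0.583, 0.4, -0.583, 0.4]
ft_force: [0.8, 0.4, 1.1]
grip_width: 0.001
t 2.2 tcp [ 0.1857 -0.5968  0.3214] gb [-131.6 -605.1  321.4] F [0.8 0.4 1.1] grip 0.001
-0.369421062496686 [ 0. -0. -1.]
[-216.57327823 -649.12070935  321.400755  ]
```

```bash
python3 -m handwheel '0 8 -24 0 0 0 0; 0 13 -39 0 0 0 0; 0 13 -39 0 0 0 0; 0 13 -39 0 0 0 0; 0 13 -39 0 0 0 0; 0 13 -39 0 0 0 0; 0 13 -39 0 0 0 0; 0 13 -39 0 0 0 0' ; python3 -m handwheel '0 13 -39 0 0 0 0; 0 13 -39 0 0 0 0; 0 13 -39 0 0 0 0; 0 13 -39 0 0 0 0; 0 13 -39 0 0 0 0; 0 13 -39 0 0 0 0; 0 13 -39 0 0 0 0; 0 13 -39 0 0 0 0'; python3 - <<'E'
from h import *
o,M=state();print(np.arctan2(M[1,1],M[0,1]),M[:,0].round(3));print(gb(o["position"])-[85,44,0],o["joint_pos"].round(2))
E
```

```text
clock: 3.0
position: [0.3863, -0.3542, 0.3215]
ee_rot: [-0.584, -0.399, 0.584, -0.399]
ft_force: [1.0, -0.0, 0.0]
grip_width: 0.002
clock: 3.8
position: [0.5961, -0.1012, 0.3214]
ee_rot: [-0.584, -0.399, 0.584, -0.399]
ft_force: [0.7, -0.4, 0.7]
grip_width: 0.001
t 3.8 tcp [ 0.5961 -0.1012  0.3214] gb [ 71.8   5.4 321.4] F [ 0.7 -0.4  0.7] grip 0.001
-0.3728118134087011 [ 0. -0. -1.]
[-13.15713463 -38.62657795 321.35007764] [ 0.57  0.32 -0.62  1.34  0.18  1.54 -0.41]
```

```bash
python3 -m handwheel '0 7 -20 0 0 0 0; 0 6 -19 0 0 0 0; 30 0 0 0 0 0 0; 35 0 0 0 0 0 0; 35 0 0 0 0 0 0; 35 0 0 0 0 0 0; 32 0 0 0 0 0 0; 0 0 0 0 0 0 0' ; python3 - <<'E'
from h import *
state()
c=cams.camera("scene");cv2.imwrite('pics/s1.png',cv2.resize(c["color"][150:400,200:450],None,fx=2.4,fy=2.4))
E
```

```text
clock: 4.6
position: [0.6188, -0.071, 0.1498]
ee_rot: [-0.582, -0.401, 0.586, -0.397]
ft_force: [-0.8, -0.7, 0.1]
grip_width: -0.002
t 4.6 tcp [ 0.6188 -0.071   0.1498] gb [ 82.1  41.8 149.8] F [-0.8 -0.7  0.1] grip -0.002
```

View pics/s1.png

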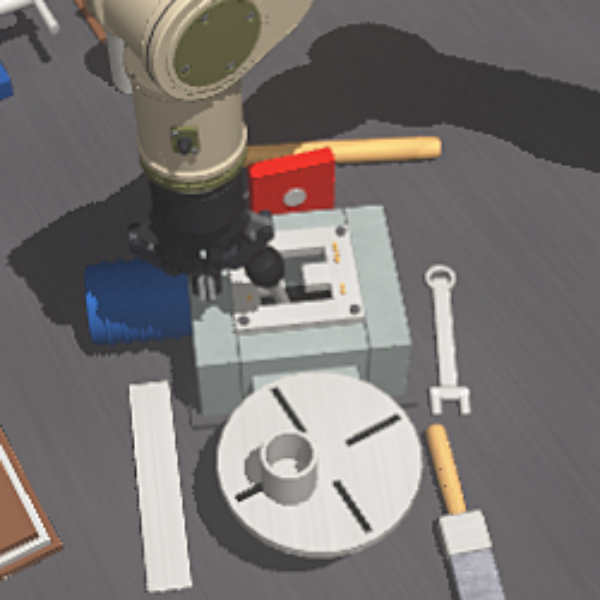

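Fingers are beside the knob's far side. I'll raise a little, for knuckle clearance above the knob, then push it back gently.

```bash
python3 -m handwheel '-12 0 0 0 0 0 0; 0 -6 -2 0 0 0 0; 0 -5 0 0 0 0 0; 0 -3 0 0 0 0 0; 0 -3 0 0 0 0 0; 0 -3 0 0 0 0 0' ; python3 - <<'E'
from h import *
state()
E
python3 -m handwheel '0 -3 0 0 0 0 0; 0 -3 0 0 0 0 0; 0 -3 0 0 0 0 0; 0 -3 0 0 0 0 0'; python3 - <<'E'
from h import *
state()
c=cams.camera("scene");cv2.imwrite('pics/s2.png',cv2.resize(c["color"][200:330,230:390],None,fx=4,fy=4))
E
```

```text
clock: 5.25
position: [0.6033, -0.0616, 0.1664]
ee_rot: [-0.583, -0.399, 0.583, -0.4]
ft_force: [0.5, 0.1, 0.1]
grip_width: 0.001
t 5.25 tcp [ 0.6033 -0.0616  0.1664] gb [ 64.2  44.8 166.4] F [0.5 0.1 0.1] grip 0.001
clock: 5.65
position: [0.5925, -0.0573, 0.1666]
ee_rot: [0.584, 0.399, -0.583, 0.4]
ft_force: [1.6, -0.2, 2.4]
grip_width: 0.003
t 5.65 tcp [ 0.5925 -0.0573  0.1666] gb [ 52.6  45.  166.6] F [ 1.6 -0.2  2.4] grip 0.003
```

View pics/s2.png

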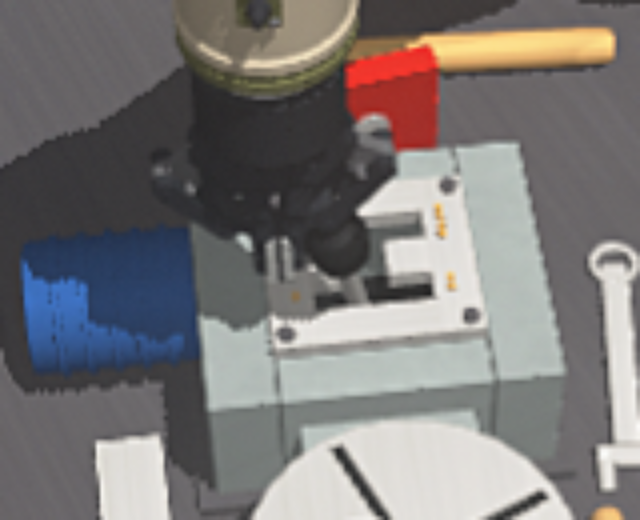

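```bash
cat > k.py <<'E'
from h import *
from scipy.optimize import least_squares
import sys
def lever(n,tag):
    c=cams.camera(n);W=cloud(c);r=cams.outline_of(n,"knob")
    cv2.imwrite(f'pics/{n}_{tag}.png',cv2.resize(c["color"][190:330,230:400],None,fx=4,fy=4))
    if not r: print(n,"no knob");return
    m=cv2.erode(r[0]["region"].astype(np.uint8),np.ones((3,3)))>0
    P=W[m];P=P[np.isfinite(P).all(1)]
    Q=np.array([gb(p) for p in P]);k=(Q[:,2]>150)&(Q[:,2]<216)&(np.hypot(Q[:,0],Q[:,1])<95);Q=Q[k]
    if len(Q)<20: print(n,"few",len(Q));return
    # visible surface ~ ellipsoid (18,18,24) about centre 160 along lever
    def res(t):
        a,f=t;u=np.array([np.sin(f)*np.cos(a),-np.sin(a),np.cos(f)*np.cos(a)])
        d=Q-(np.array([0,0,30])+160*u);s=d@u;rad=np.linalg.norm(d-s[:,None]*u,axis=1)
        return (np.sqrt((rad/18)**2+(s/24)**2)-1)*18
    b=min((least_squares(res,t0,loss="soft_l1") for t0 in((-.25,.1),(0,0),(.25,.1),(-.25,-.1),(.25,.3))),key=lambda s:s.cost)
    print(n,round(r[0]["conf"],2),len(Q),"across,fwd",b.x.round(3),"rms",np.sqrt(np.mean(b.fun**2)).round(2),"knob",gb(knobw(*b.x)).round(1))
state()
for n in sys.argv[2:]: lever(n,sys.argv[1])
E
python3 -m handwheel '0 -3 0 0 0 0 0; 0 -3 0 0 0 0 0; 0 -3 0 0 0 0 0; 0 -2 0 0 0 0 0'; python3 k.py a scene top
```

```text
clock: 6.1
position: [0.5818, -0.0532, 0.1663]
ee_rot: [-0.583, -0.4, 0.583, -0.4]
ft_force: [1.7, -1.0, 2.3]
grip_width: -0.001
t 6.1 tcp [ 0.5818 -0.0532  0.1663] gb [ 41.1  44.9 166.3] F [ 1.7 -1.   2.3] grip -0.001
scene 0.58 138 across,fwd [-0.274  0.067] rms 1.51 knob [ 10.3  43.3 183.7]
top few 0
```

```bash
python3 -m handwheel '0 -3 0 0 0 0 0; 0 -3 0 0 0 0 0; 0 -3 0 0 0 0 0; 0 0 0 0 0 0 0'; python3 k.py b scene
```

```text
clock: 6.7
position: [0.5733, -0.0499, 0.1663]
ee_rot: [-0.583, -0.4, 0.584, -0.4]
ft_force: [0.9, -0.4, 0.5]
grip_width: 0.003
t 6.7 tcp [ 0.5733 -0.0499  0.1663] gb [ 32.   44.9 166.3] F [ 0.9 -0.4  0.5] grip 0.003
scene 0.77 131 across,fwd [-0.275  0.005] rms 1.45 knob [  0.7  43.4 184. ]
```

View pics/scene_b.png

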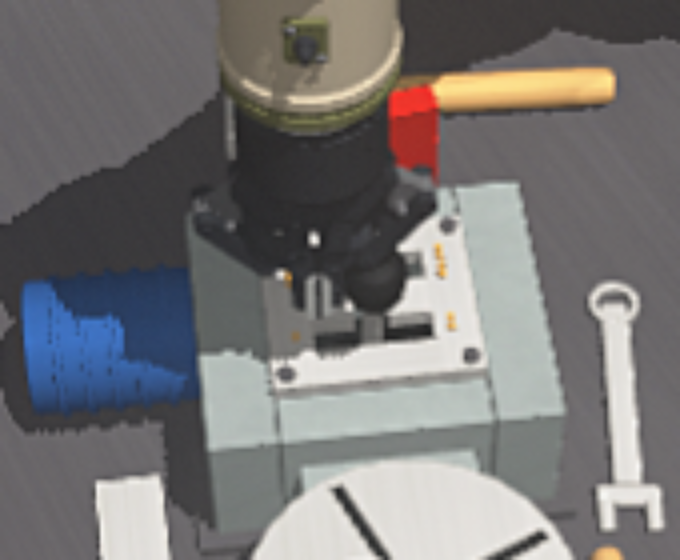

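Lever is in the crossbar (forward about 0.005 rad). Going around to its left side.

```bash
python3 -m handwheel '0 15 0 0 0 0 0; 0 15 0 0 0 0 0; 0 0 -18 0 0 0 0; 0 0 -20 0 0 0 0; 0 -15 -18 0 0 0 0; 0 -20 0 0 0 0 0; 0 -20 0 0 0 0 0; 0 -7 0 0 0 0 0';  python3 k.py c scene top
```

```text
clock: 7.6
position: [0.5625, 0.0147, 0.166]
ee_rot: [-0.583, -0.4, 0.584, -0.4]
ft_force: [-0.1, 0.3, -0.1]
grip_width: 0.003
t 7.6 tcp [0.5625 0.0147 0.166 ] gb [ -1.4 101.2 166. ] F [-0.1  0.3 -0.1] grip 0.003
scene no knob
top 0.72 70 across,fwd [-0.279  0.024] rms 1.29 knob [  3.8  44.  183.8]
```

View pics/top_c.png

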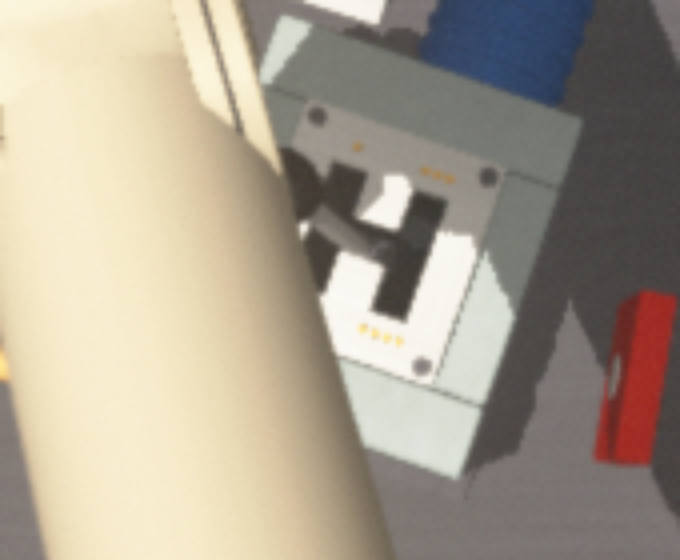

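View pics/scene_c.png

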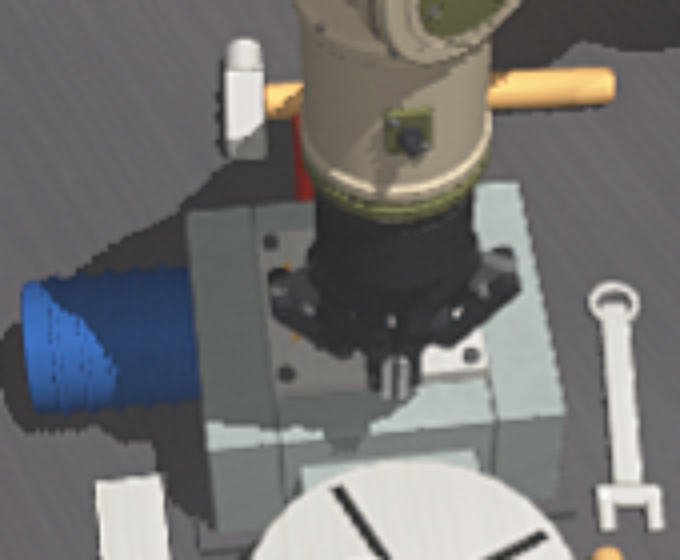

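```bash
python3 -m handwheel '0 0 8 0 0 0 0; 0 1 8 0 0 0 0; 0 0 5 0 0 0 0; 0 0 4 0 0 0 0; 0 0 4 0 0 0 0; 0 0 4 0 0 0 0; 0 0 4 0 0 0 0'; python3 k.py d top;python3 -m handwheel '0 0 4 0 0 0 0; 0 0 4 0 0 0 0; 0 0 4 0 0 0 0; 0 0 4 0 0 0 0; 0 0 4 0 0 0 0'; python3 k.py e top
```

```text
clock: 8.5
position: [0.552, -0.0207, 0.1667]
ee_rot: [0.584, 0.4, -0.583, 0.4]
ft_force: [1.1, 3.0, 2.8]
grip_width: -0.004
t 8.5 tcp [ 0.552  -0.0207  0.1667] gb [  1.6  64.5 166.7] F [1.1 3.  2.8] grip -0.004
top no knob
clock: 9.1
position: [0.5443, -0.0403, 0.1662]
ee_rot: [-0.583, -0.399, 0.584, -0.399]
ft_force: [1.6, 2.4, 1.9]
grip_width: 0.005
t 9.1 tcp [ 0.5443 -0.0403  0.1662] gb [  1.5  43.4 166.2] F [1.6 2.4 1.9] grip 0.005
top no knob
```

```bash
python3 -m handwheel '0 0 4 0 0 0 0; 0 0 4 0 0 0 0; 0 0 4 0 0 0 0; 0 0 4 0 0 0 0; 0 0 4 0 0 0 0; 0 0 4 0 0 0 0'; python3 k.py d scene;python3 -m handwheel '0 0 4 0 0 0 0; 0 0 4 0 0 0 0; 0 0 4 0 0 0 0; 0 0 4 0 0 0 0; 0 0 4 0 0 0 0'; python3 k.py e top
```

```text
clock: 9.8
position: [0.5356, -0.0625, 0.1663]
ee_rot: [-0.583, -0.399, 0.584, -0.399]
ft_force: [-0.2, 2.6, 2.1]
grip_width: -0.006
t 9.8 tcp [ 0.5356 -0.0625  0.1663] gb [  1.5  19.5 166.3] F [-0.2  2.6  2.1] grip -0.006
scene no knob
clock: 10.4
position: [0.5283, -0.0812, 0.1662]
ee_rot: [-0.583, -0.399, 0.584, -0.399]
ft_force: [0.9, 1.4, 0.5]
grip_width: -0.001
t 10.4 tcp [ 0.5283 -0.0812  0.1662] gb [  1.4  -0.5 166.2] F [0.9 1.4 0.5] grip -0.001
top no knob
```

View pics/top_e.png

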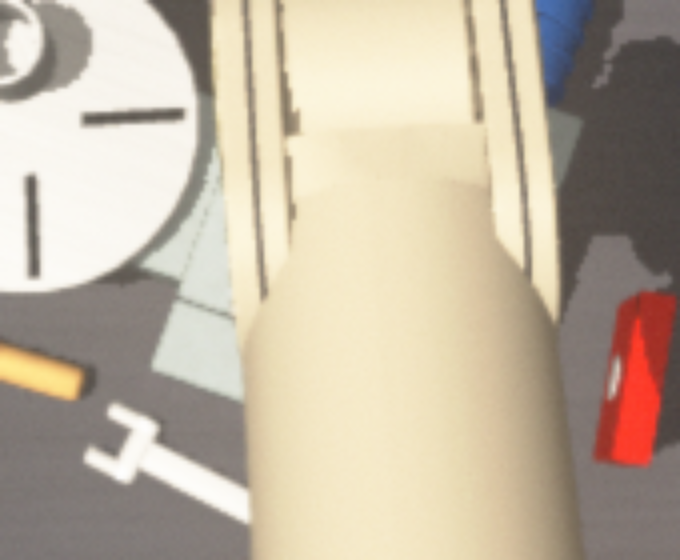

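Occluded, so I'm going on by force; the stop is expected near TCP left ≈ -15.

```bash
python3 -m handwheel '0 0 3 0 0 0 0; 0 0 3 0 0 0 0; 0 0 3 0 0 0 0; 0 0 2 0 0 0 0'; python3 k.py f;python3 -m handwheel '0 0 1 0 0 0 0; 0 0 1 0 0 0 0; 0 0 1 0 0 0 0';python3 k.py f; python3 -m handwheel '0 0 1 0 0 0 0; 0 0 1 0 0 0 0';python3 k.py f
```

```text
clock: 10.9
position: [0.5244, -0.0914, 0.1662]
ee_rot: [-0.583, -0.399, 0.584, -0.399]
ft_force: [0.8, 1.3, -1.5]
grip_width: 0.001
t 10.9 tcp [ 0.5244 -0.0914  0.1662] gb [  1.4 -11.4 166.2] F [ 0.8  1.3 -1.5] grip 0.001
clock: 11.2
position: [0.5235, -0.0938, 0.1663]
ee_rot: [-0.583, -0.4, 0.583, -0.4]
ft_force: [0.5, 1.5, -2.0]
grip_width: -0.004
t 11.2 tcp [ 0.5235 -0.0938  0.1663] gb [  1.4 -14.1 166.3] F [ 0.5  1.5 -2. ] grip -0.004
clock: 11.4
position: [0.5227, -0.0957, 0.1663]
ee_rot: [-0.583, -0.4, 0.583, -0.4]
ft_force: [0.3, 1.0, -1.0]
grip_width: 0.0
t 11.4 tcp [ 0.5227 -0.0957  0.1663] gb [  1.5 -16.1 166.3] F [ 0.3  1.  -1. ] grip 0.0
```

```bash
python3 -m handwheel '0 0 1 0 0 0 0; 0 0 1 0 0 0 0'; python3 -m handwheel '0 0 1 0 0 0 0'|grep force; python3 -m handwheel '0 0 1 0 0 0 0'|grep force; python3 -m handwheel '0 0 1 0 0 0 0'|grep force; python3 k.py g top scene
```

```text
clock: 11.6
position: [0.522, -0.0976, 0.1663]
ee_rot: [0.583, 0.399, -0.583, 0.4]
ft_force: [0.3, 2.3, -1.3]
grip_width: -0.0
ft_force: [1.9, 4.0, -2.1]
ft_force: [2.2, 6.3, -3.4]
ft_force: [2.5, 6.5, -5.6]
t 11.9 tcp [ 0.5211 -0.0994  0.1661] gb [  1.3 -20.1 166.1] F [ 2.5  6.5 -5.6] grip 0.002
top no knob
scene no knob
```

View pics/scene_g.png

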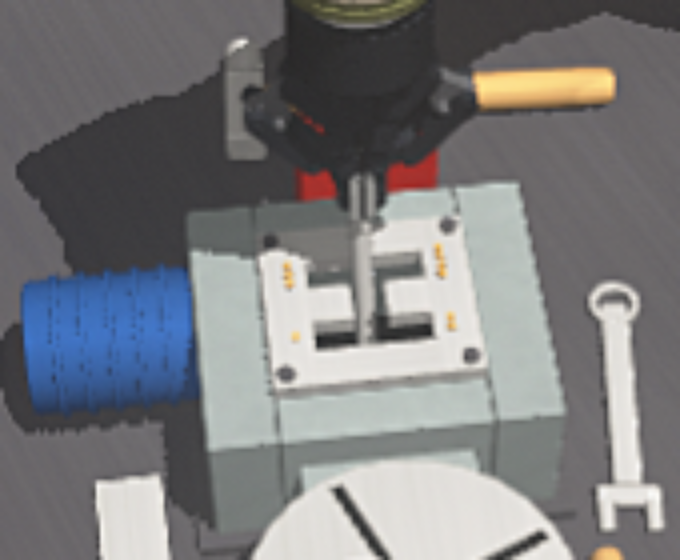

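At the right stop (about 9 N, lever leaning right). Going around to the robot's side of the knob.

```bash
python3 -m handwheel '0 0 -10 0 0 0 0; 0 0 -10 0 0 0 0; 0 -20 0 0 0 0 0; 0 -20 0 0 0 0 0; 0 -16 0 0 0 0 0; 0 0 20 0 0 0 0; 0 0 24 0 0 0 0; 0 0 0 0 0 0 0'; python3 k.py h scene top
```

```text
clock: 12.9
position: [0.4593, -0.1053, 0.1665]
ee_rot: [-0.584, -0.398, 0.585, -0.399]
ft_force: [-0.9, -0.3, -0.5]
grip_width: 0.002
t 12.9 tcp [ 0.4593 -0.1053  0.1665] gb [-54.3 -47.9 166.5] F [-0.9 -0.3 -0.5] grip 0.002
scene 0.91 252 across,fwd [0.292 0.01 ] rms 2.28 knob [  1.6 -46.1 183.2]
top no knob
```

View pics/scene_h.png

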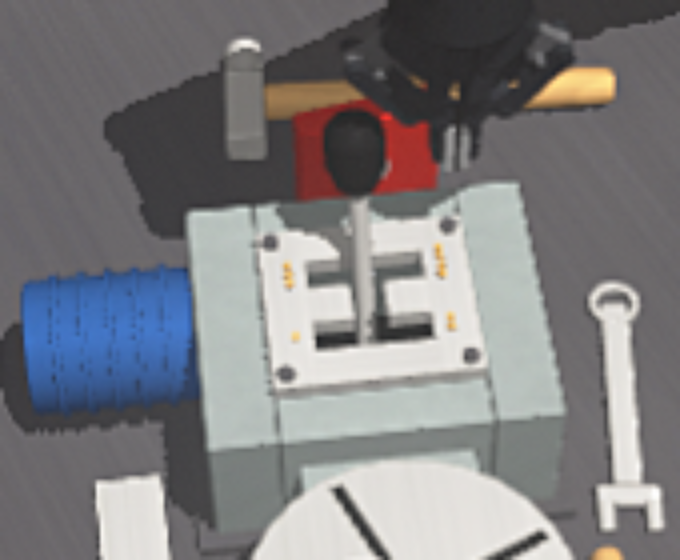

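```bash
python3 -m handwheel '0 8 0 0 0 0 0; 0 8 0 0 0 0 0; 0 5 0 0 0 0 0; 0 4 0 0 0 0 0; 0 4 0 0 0 0 0; 0 4 0 0 0 0 0; 0 4 0 0 0 0 0; 0 4 0 0 0 0 0'|grep force;  python3 k.py i scene;  python3 -m handwheel '0 4 0 0 0 0 0; 0 4 0 0 0 0 0; 0 4 0 0 0 0 0; 0 4 0 0 0 0 0; 0 4 0 0 0 0 0'|grep force;  python3 k.py j scene
```

```text
ft_force: [-2.0, 1.7, 1.8]
t 13.9 tcp [ 0.4985 -0.1174  0.1663] gb [-13.3 -45.1 166.3] F [-2.   1.7  1.8] grip -0.001
scene 0.86 185 across,fwd [0.294 0.11 ] rms 2.42 knob [ 16.8 -46.3 182.2]
ft_force: [-1.6, 1.0, -0.5]
t 14.5 tcp [ 0.5172 -0.1247  0.1662] gb [  6.8 -45.1 166.2] F [-1.6  1.  -0.5] grip -0.003
scene 0.62 203 across,fwd [0.287 0.242] rms 2.16 knob [ 36.8 -45.3 179. ]
```

```bash
python3 -m handwheel '0 3 0 0 0 0 0; 0 3 0 0 0 0 0; 0 2 0 0 0 0 0; 0 1 0 0 0 0 0; 0 1 0 0 0 0 0'|grep force; for i in 1; do :; done; python3 -m handwheel '0 1 0 0 0 0 0; 0 1 0 0 0 0 0'|grep force; python3 -m handwheel '0 1 0 0 0 0 0'|grep force; python3 -m handwheel '0 1 0 0 0 0 0'|grep force; python3 k.py l scene
```

```text
ft_force: [-0.9, 1.0, -0.6]
ft_force: [-1.8, 0.7, -1.5]
ft_force: [-1.3, 0.9, -0.2]
ft_force: [-2.3, 1.3, -0.4]
t 15.5 tcp [ 0.53   -0.1297  0.1663] gb [ 20.5 -45.1 166.3] F [-2.3  1.3 -0.4] grip 0.002
scene 0.89 202 across,fwd [0.282 0.327] rms 2.12 knob [ 49.3 -44.5 175.6]
```

```bash
python3 -m handwheel '0 1 0 0 0 0 0'|grep force; python3 -m handwheel '0 1 0 0 0 0 0'|grep force; python3 -m handwheel '0 1 0 0 0 0 0'|grep force; python3 k.py m scene
```

```text
ft_force: [-2.5, 1.5, -0.8]
ft_force: [-3.5, 1.9, -0.3]
ft_force: [-4.3, 2.9, -2.0]
t 15.9 tcp [ 0.5324 -0.1305  0.166 ] gb [ 23. -45. 166.] F [-4.3  2.9 -2. ] grip -0.005
scene 0.74 229 across,fwd [0.28  0.336] rms 1.95 knob [ 50.7 -44.2 175.2]
```

```bash
python3 -m handwheel '0 1 0 0 0 0 0'|grep force; python3 -m handwheel '0 1 0 0 0 0 0'|grep force; python3 -m handwheel '0 1 0 0 0 0 0;0 0 0 0 0 0 0'|grep force; python3 k.py n scene
```

```text
ft_force: [-5.4, 2.8, -2.0]
ft_force: [-6.1, 3.2, -1.9]
ft_force: [-6.2, 4.0, -2.2]
t 16.4 tcp [ 0.5347 -0.1313  0.1657] gb [ 25.4 -45.  165.7] F [-6.2  4.  -2.2] grip -0.001
scene 0.71 198 across,fwd [0.282 0.342] rms 1.86 knob [ 51.5 -44.5 174.8]
```

```bash
python3 -m handwheel '0 1 0 0 0 0 0'|grep force; python3 -m handwheel '0 1 0 0 0 0 0;0 1 0 0 0 0 0'|grep force; python3 -m handwheel '0 1 0 0 0 0 0;0 0 0 0 0 0 0'|grep force; python3 k.py o scene
```

```text
ft_force: [-7.5, 3.7, -2.2]
ft_force: [-8.7, 3.4, -3.1]
ft_force: [-9.7, 4.8, -3.1]
t 17.0 tcp [ 0.5375 -0.1323  0.1651] gb [ 28.4 -44.8 165.1] F [-9.7  4.8 -3.1] grip -0.002
scene 0.83 182 across,fwd [0.279 0.356] rms 1.99 knob [ 53.5 -44.1 174.2]
```

View pics/scene_o.png

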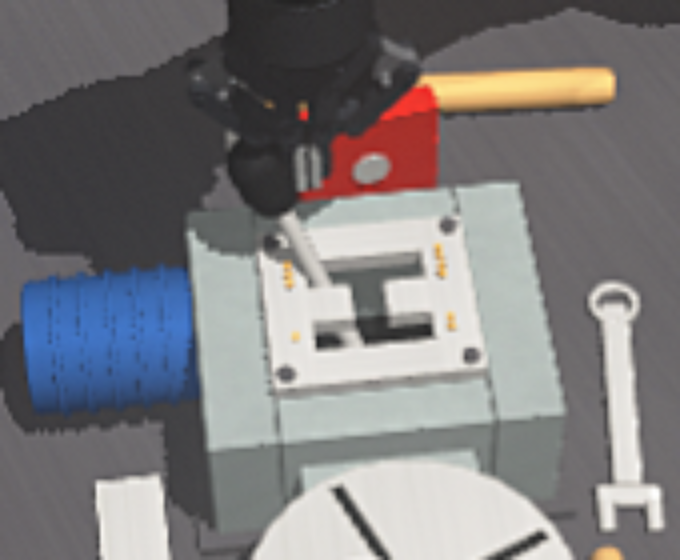

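Fully home at about 11 N, with the rod at the slot's far end. Back off, lift and stand clear.

```bash
python3 -m handwheel '0 -4 0 0 0 0 0; 0 -8 0 0 0 0 0; 0 -20 0 0 0 0 0; 0 -25 0 0 0 0 0; -30 -10 0 0 0 0 0; -40 0 0 0 0 0 0; -40 0 0 0 0 0 0; -40 0 10 0 0 0 0'|grep force; python3 -m handwheel '0 -10 30 0 0 0 0; 0 -10 38 0 0 0 0;0 -10 38 0 0 0 0; 0 -10 38 0 0 0 0; 0 -10 38 0 0 0 0;0 -10 38 0 0 0 0;0 -10 38 0 0 0 0;0 0 0 0 0 0 0'; python3 k.py p scene top; python3 - <<'E'
from h import *
for n in("top","scene"):cv2.imwrite(f'pics/{n}_end.png',cams.camera(n)["color"])
E
```

```text
ft_force: [1.3, 0.4, -0.1]
clock: 18.7
position: [0.3112, -0.3381, 0.3168]
ee_rot: [-0.585, -0.396, 0.585, -0.398]
ft_force: [1.0, 0.9, 0.2]
grip_width: -0.002
t 18.7 tcp [ 0.3112 -0.3381  0.3168] gb [-108.1 -318.6  316.8] F [1.  0.9 0.2] grip -0.002
scene 0.73 213 across,fwd [0.28  0.334] rms 2.02 knob [ 50.5 -44.3 175.2]
top 0.57 263 across,fwd [0.267 0.333] rms 1.31 knob [ 50.4 -42.2 175.9]
```

View pics/top_end.png

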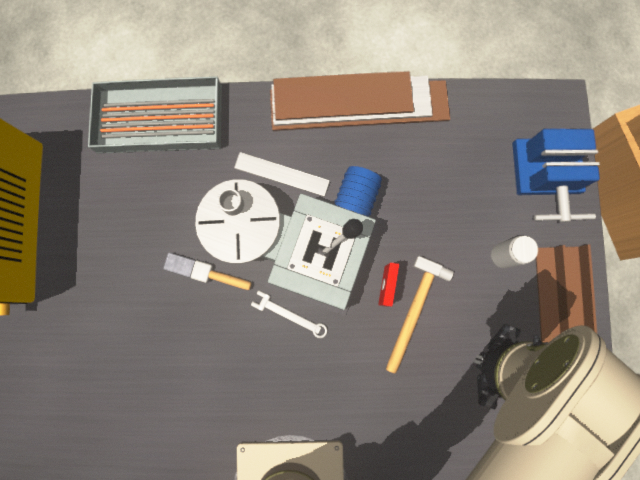

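View pics/top_p.png

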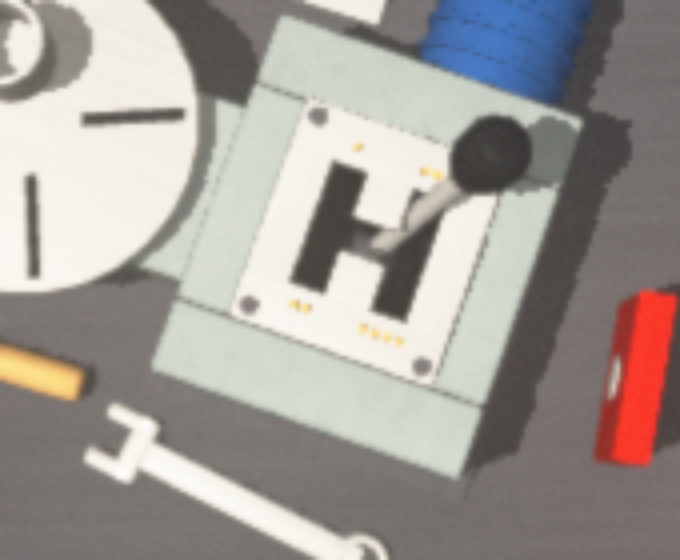

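View pics/scene_p.png

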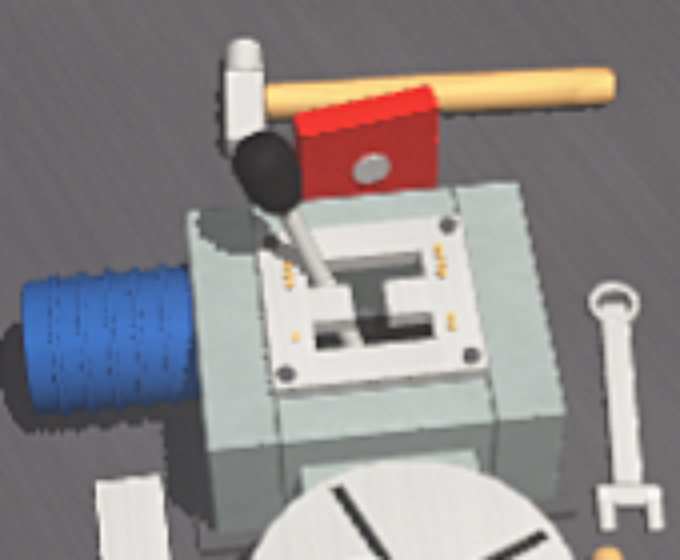

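The lever stands at the far end of slot three and the bystanders look unmoved. The arm is clear, so I'm handing in.

```bash
python3 -c "
from workcell import hand_in
print(hand_in())"
```

```text
the job is handed in; nothing more can be done
None
```

The gear lever is in third gear, and the job is handed in at about 19 s. I pushed the knob with the outside of the shut fingers: back from slot one into the crossbar, right to the stop, then forward to the end of slot three. Contact forces I read between moves peaked at about 11 N.

- **Lever position:** after I let go, the two cameras read the forward tilt as 0.334 and 0.333 rad (the stop is nominally 0.32). They read the sideways tilt as 0.280 and 0.267 rad (nominally 0.29). Those small differences are within the error of my fit, and both pictures show the rod at the far end of the third slot.
- **Surroundings:** in the final top picture the tools and parts look unmoved, compared by eye. The gripper is well clear, with no contact force.
- **Check that failed:** the cameras lost sight of the knob for most of the sideways push, so I judged the right-hand stop by force (about 9 N). A picture afterwards confirmed it, at 0.292 rad.

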